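Clip the hook probe on to the board's test post

TASK

Take the hook probe out of its tray and set it down upright on its foot on the flat grey-blue mat; then take it again by its two end plates and squeeze them so that the hook comes out of the nose. Bring it to the circuit board, feel for the headed brass post, which is clamped somewhere along its short slot, catch its stem in the hook, from the side, under the head, and let go, so that the spring grips the post and the probe is left standing on the board on its foot, hooked and at rest. Do not drop the probe, do not press it hard against the board, and leave the pin probe, the meter and the jar where they are.

Things in the scene. Friction and masses are not known exactly. Their poses are not given: they have to be found in the camera images.
- probe: The hook probe, a loose spring-hook test probe (about 105 g): two tall grey end plates, black barrel between, black nose, steel hook. Origin: midway between the outer faces of the released end plates, at the underside it stands on; x towards the nose, y to its left, z up. In the tray it stands upright on its front plate and rear foot, nose away from the tray's tall wall.
- barrel (a point): Point in the probe's barrel at (+4, 0, +26) mm of the probe, where it can be gripped across (20 mm wide in y, z 4 to 30 mm, x -12 to +28 mm). Under the barrel's rear end is a foot 36 mm wide and 6 mm high. Behind the barrel (x below -12 mm) there is only the 8 mm plunger rod.
- plates (a point): Point at (0, 0, +40) mm of the probe, midway between its end plates. Both are 5 mm thick, 36 mm wide and rise to z = 50 mm. The front plate is fixed to the barrel, front face at x = +33 mm; the rear one is the plunger's, rear face at x = -33 mm released: 66 mm over both, 55 mm when fully squeezed together along x.
- nose (a point): Middle of the nose's flat end at (+75, 0, +10) mm of the probe. The nose runs from the front plate to here, 16 mm wide, z 4 to 16 mm, so a finger in front of the front plate must stay higher than 16 mm above the probe's underside. The hook slides out of this end.
- plunger (a joint): Plunger travel (m): 0 released, 0.011 fully pressed, by squeezing the end plates together (3 N to start, 6.3 N at full travel). It moves the hook forward: the mouth between the nose's end and the hook's tang is 1 mm wide plus this value. When the hook grips the post's stem it stays at about 0.004.
- mouth (a point): Point on the probe's body (+78, 0, +10) mm, where the stem's axis lies when gripped. The hook: a 4 mm square shank along y = -4.5 mm, z = 10 mm, ending in a cross tang 4 mm thick, from y = -6.5 to +5 mm, z 7 to 13 mm. So the mouth is open towards +y (the probe's left), where the stem enters until it touches the shank.
- tray: White plastic tray, fixed; origin at its underside. Floor top at z = 6 mm, x -60 to +100 mm, 150 mm wide. A wall across its -x end (inner face x = -54 mm, top z = 58 mm) leaves no room for a finger behind the probes; lips 5 mm high elsewhere. The hook probe and the pin probe lie along x, noses to +x, at y = about +37 and -37 mm, either way round.
- mat: Flat grey-blue mat, fixed, 180 mm (x) by 130 mm (y), 4 mm thick; origin at the centre of its underside, its top at z = 4 mm.
- board: Circuit board on a carrier, fixed, 204 x 174 mm; origin at the centre of its underside, deck at z = 12 mm. The post is clamped in a slot about (+55, 0) mm. A bare lane for the probe, nose to +x, leads to it: x -100 to +70 mm, y -60 to +40 mm. Beside and beyond it are chips (6 mm), a connector (12 mm), small parts (14 mm) and, at y above +55 mm, a heat sink 24 mm high.
- slot (a point): Middle of the post's slot at (+55, 0) mm of the board, 10 mm over the deck, the height of the hook of a probe standing there. The post is clamped in the slot anywhere from 9 mm left to 9 mm right (board y) of this point: where is not measured, look or feel for it. Round stem 5 mm across, to 24 mm over the deck, then a head 16 mm across, 5 mm thick, too wide to drop the open hook over.
- pinprobe: Bystander: the other probe in the tray, about 125 mm long, with a straight pointed needle, no hook and lower plates (28 mm high).
- meter: Bystander: black handheld meter lying flat, 90 x 180 x 47 mm.
- jar: Bystander: small amber jar with black cap, 44 mm across, 45 mm high.
Things that resemble listed ones, but are neither listed nor needed, are in the scene too. What is shaped like the probe but purple is not meant.

How it is judged:
By the outcome, as a careful person would: the job done as asked, in the order asked, and still so for the second after the job is handed in, with the robot touching nothing.
It also fails if it takes over 58 s, if anything falls off the work surface, if the arm or the gripper's body presses on something with over 40 N, if the wrist force passes 120 N, or if a joint passes its speed limit or range.

ROBOT

A 6-joint arm with a two-finger parallel gripper is mounted at the origin on the work surface. World frame = base frame: x ahead of the robot, y to its left, z up, the work surface at z = 0. Lengths are in m, angles in rad, forces in N, time in s.
With the tool pointing down it reaches from about 0.35 to 0.975 m from the base axis. Payload 4.9 kg.
Tool frame: the origin (TCP) lies between the finger pads; the fingertips stand 22 mm ahead of it and the grasp point (between the pads) lies 3 mm ahead of it; z points along the fingers, y is the line along which they close (so a half turn about z gives the same grasp; the last joint's range is limited). The gripper opens to 85 mm and grips with 20 to 120 N. Pads are 22 mm wide; open, the fingers measure 114 mm over their backs; the gripper's body (76 mm by 85 mm) begins 54 mm behind the grasp point. The pads swing forward as they close: fully open they stand 13 mm farther back than shut.
Start: joints at [-1.429, 0.053, 1.613, -0, 1.476, -0.119], TCP at [0.161, -0.604, 0.214] pointing down, gripper open.
Joint ranges: [-3.01, 3.01], [-1.01, 2.22], [0.06, 2.58], [-1.02, 4.17], [0.09, 2.62], [-3.14, 3.14]. Speed limits (rad/s): [2.57, 2.57, 3.14, 3.14, 3.14, 3.14].

INTERFACE

Orientations are given as a unit quaternion [w, x, y, z].
In Python, from plant import state, grab_frame, get_calibration, job_done, recognise, regions_of gives the robot as it stands.
- The arm moves only by the tool apply_moves, never from a script. Its argument "targets" is a list of rows, each an object with "translation": the shift along the tool's x, y, z normalised to -1 to 1, where 1 is 100 mm, a list of three; "twist": the turn about the tool's z normalised to -1 to 1, where 1 is 0.1 rad; "hand": the opening, from 0 (shut) to 1 (fully open). A call has 1 to 8 rows; each row shifts and turns the commanded pose from where the row before left it, along the tool's axes as they then stand; what a row does not reach is not made up. A row lasts 1/10 s, in which the tool goes at most 50 mm and 8.59 degrees, less where a joint would pass 70% of its speed; a pose out of reach is approached as far as the arm can. A call with a number of a shift or a turn outside -1 to 1 is refused whole. A call with a gripper value outside its range is refused whole. The fingers move at their own pace and stop on an object; the grip force is fixed at half the most. Time passes only in rows, so rows that do not move let the fingers close. It gives the time, the measured TCP pose, the force, the opening and the grip force at its end, in the units of the state.
- state(): the state, without advancing time (a new reading comes with each control period).
- grab_frame(name): name is "scene" or "top"; returns the picture (480x640x3 uint8, red, green, blue); there is no depth.
- get_calibration(name): a dict with "camera_matrix" (3x3 intrinsics, pixels), "pose" (4x4, takes a point from camera to world coordinates). Camera axes: x right, y up, looking along -z (the intrinsics and any distortion apply to the point x, -y, -z); pixel columns grow to the right and rows downward; lengths in m; the calibration is good to about 2 mm. A picture is of the moment at which its call begins. get_calibration takes no time and is no camera call.
- job_done(): hands the job in; it is judged then, once.
Trained networks look in the newest picture that a camera, given by its name, has taken for a name from the list of things; names that differ only in an ending like _2 or _b are one class to them, and where a whole thing is asked for, a point or a joint stands for the part that bears it (a point fixed in the world has none). Each returns a list of dicts, best first, with "score" (0 to 1); they miss things now and then, are a little off and sometimes report something else, mostly with a low value. They report only what shows in the picture. A call takes as long as a camera call. They do not tell look-alikes from the thing itself.
- recognise(camera, query): "point" ([x, y, z] in m, in world coordinates, good to about 4 mm: the middle of the surface that is visible of it).
- regions_of(camera, query): "pixels" (480x640 bool, what is visible of it).
The state is a dict: "time": time; "joint_pos": joint angles; "joint_vel": joint speeds; "joint_efforts": joint torques, N m; "tool_pos": TCP position; "tool_rot": TCP orientation; "contact_force": force on the tool from outside, world axes, zero at the start; "ft_torque": the same for the moment, N m; "gripper_width": opening from 0.0 (shut) to 1.0 (fully open); "grasp_force": force on a finger pad.
Only numpy, scipy, OpenCV 4.12 (cv2) and the standard library are available. Lean on these libraries where they do the work, as an engineer would, in place of code of your own. Each camera call takes 0.05 s, during which the arm holds its last target. There are 200 camera calls.

## Working session

There is one attempt and no reset: what is moved stays moved. The work goes in short steps, Python scripts to look and compute and a tool call to move; the robot and the scene stay as the last step left them, time stands still between calls to the robot, and variables do not carry over. Pictures are saved under pics/ and viewed, at most 10 in all, crops included, and the job is handed in when it is done.

Besides the shell and the picture viewer there is one more tool, called after ">>>" in YAML: its name, and indented under it one key for each argument. apply_moves: Moves the arm, as the interface text tells. Its arguments: {"type":"object","properties":{"targets":{"type":"array"}},"required":["targets"]}

```bash
mkdir -p pics; cat > h.py <<'E'
import numpy as np, cv2
from plant import *
def save(cam,name):
    im=grab_frame(cam); cv2.imwrite('pics/'+name,im[:,:,::-1]); return im
def ray(cam,px):
    c=get_calibration(cam); K=np.array(c['camera_matrix']); P=np.array(c['pose'])
    d=np.array(cv2.undistortPoints(np.array([[px]],float),K,np.array(c.get('distortion',np.zeros(5)),float))).ravel()
    d=P[:3,:3]@np.array([d[0],-d[1],-1]); return P[:3,3],d
def atz(cam,px,z):
    o,d=ray(cam,px); return o+d*(z-o[2])/d[2]
def proj(cam,p):
    c=get_calibration(cam); K=np.array(c['camera_matrix']); P=np.linalg.inv(np.array(c['pose']))
    q=P[:3,:3]@np.array(p)+P[:3,3]; q=np.array([q[0],-q[1],-q[2]]); q=K@q; return q[:2]/q[2]
E
python3 - <<'E'
from h import *
print(get_calibration('top'),get_calibration('scene'))
save('top','t0.png');save('scene','s0.png')
for cam in('top','scene'):
  for q in ['probe','tray','mat','board','slot','pinprobe','meter','jar','nose','plates']:
    try:
      print(cam,q,[(np.round(r['point'],3).tolist(),round(r['score'],2)) for r in recognise(cam,q)[:3]])
    except Exception as e: print(q,e)
s=state();print(s)
E
```

```text
{'camera_matrix': array([[498.56838989,   0.        , 322.39054821],
       [  0.        , 498.56838989, 243.59162342],
       [  0.        ,   0.        ,   1.        ]]), 'pose': array([[ 1.27510437e-02,  9.92724155e-01, -1.19733721e-01,
         5.17504048e-01],
       [-9.99918677e-01,  1.26324441e-02, -1.74950206e-03,
         5.44783101e-02],
       [-2.24243429e-04,  1.19746291e-01,  9.92804500e-01,
         1.20843105e+00],
       [ 0.00000000e+00,  0.00000000e+00,  0.00000000e+00,
         1.00000000e+00]])} {'camera_matrix': array([[526.94597546,   0.        , 331.64209073],
       [  0.        , 526.94597546, 234.57079275],
       [  0.        ,   0.        ,   1.        ]]), 'pose': array([[-0.6330873 , -0.46530603,  0.61862005,  1.25403461],
       [ 0.77389843, -0.36313693,  0.5188572 ,  0.58898744],
       [-0.0167836 ,  0.80723099,  0.58999698,  0.67458782],
       [ 0.        ,  0.        ,  0.        ,  1.        ]])}
top probe [([0.483, 0.295, 0.038], 0.85)]
top tray [([0.513, 0.265, 0.003], 0.73)]
top mat [([0.539, 0.006, 0.002], 0.86)]
top board [([0.502, -0.256,
[... 1075 characters left out ...]
238e+00,  5.26626784e-02,  1.61291941e+00, -2.19749510e-05,
        1.47600899e+00, -1.18957557e-01]), 'joint_vel': array([-6.44457014e-04, -8.82597770e-04,  4.91455045e-05, -1.09837794e-03,
       -1.84984637e-03, -1.62086956e-04]), 'joint_efforts': array([-5.93100413e-04, -3.93692029e+01, -3.70465958e+01, -1.86091347e-04,
        6.06285976e-04,  7.79632892e-07]), 'tool_pos': array([ 0.16115066, -0.60383593,  0.21371512]), 'tool_rot': array([ 9.11892026e-07,  9.91512328e-01,  1.30012704e-01, -1.09284505e-05]), 'contact_force': array([-0.06712298, -0.37301861, -0.37764225]), 'ft_torque': array([-0.03455715, -0.00486071, -0.00853908]), 'grasp_force': 0.0, 'gripper_width': 0.9966854537810612}
```

View pics/t0.png

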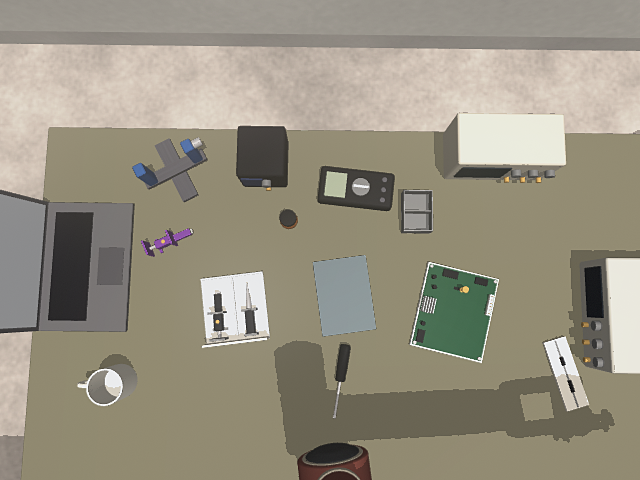

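View pics/s0.png

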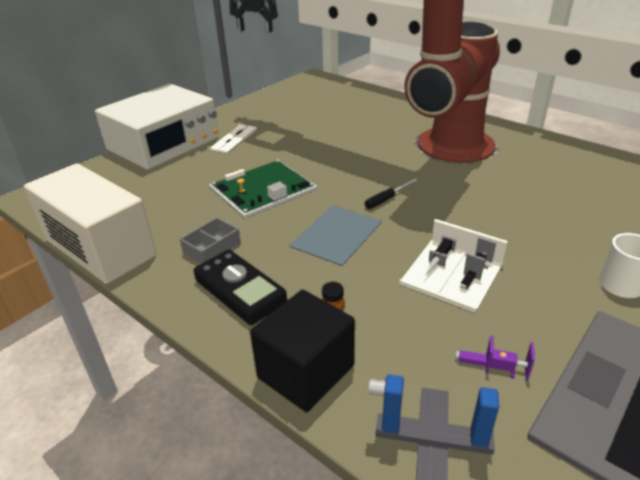

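The top view shows the tray at (235,308) with its tall wall at the bottom, the hook probe at (218,312), the mat at (345,295), the board at (455,312) and the post head at (464,289). The purple decoy is at (165,241). Next I'll measure positions from the masks and an enlarged crop.

```bash
python3 - <<'E'
from h import *
im=save('top','t1.png')
for q,z in [('tray',0.006),('mat',0.004),('board',0.012),('probe',.03)]:
    r=regions_of('top',q)
    for k in r[:2]:
        m=k['pixels'].astype(np.uint8)
        c=max(cv2.findContours(m,0,cv2.CHAIN_APPROX_NONE)[0],key=cv2.contourArea)
        w=np.array([atz('top',p,z)[:2] for p in c[:,0].astype(float)],np.float32)
        rr=cv2.minAreaRect(w*1000); print(q,round(k['score'],2),m.sum(),rr)
hsv=cv2.cvtColor(im,cv2.COLOR_RGB2HSV)
m=((hsv[...,0]>14)&(hsv[...,0]<32)&(hsv[...,1]>140)&(hsv[...,2]>120)).astype(np.uint8)
m[:,:400]=0;m[:,500:]=0;m[:260]=0;m[365:]=0
n,l,s,c=cv2.connectedComponentsWithStats(m)
for i in range(1,n): print('gold',s[i],c[i],atz('top',c[i],.041))
a=cv2.resize(im[265:355,195:275],None,fx=6,fy=6,interpolation=cv2.INTER_CUBIC)
b=cv2.resize(im[255:365,405:505],None,fx=5,fy=5,interpolation=cv2.INTER_CUBIC)[:540]
a=np.vstack([a,np.zeros((max(0,540-a.shape[0]),a.shape[1],3),np.uint8)])
im2=np.hstack([a,b])[:, :980]; print(im2.shape)
cv2.imwrite('pics/crop1.png',cv2.resize(im2,None,fx=.8,fy=.8)[:,:,::-1])
E
```

```text
tray 0.59 3658 ((503.05126953125, 269.14453125), (166.50096130371094, 161.70114135742188), 7.614689350128174)
mat 0.7 4038 ((538.987060546875, 3.97991943359375), (180.51588439941406, 131.12091064453125), 8.243456840515137)
board 0.56 6467 ((503.36358642578125, -257.98089599609375), (180.34068298339844, 207.23887634277344), 77.50825500488281)
probe 0.94 508 ((481.1907653808594, 305.7613220214844), (114.52550506591797, 44.14445114135742), 12.061957359313965)
probe 0.6 584 ((665.6968383789062, 424.92547607421875), (44.07560729980469, 121.28800964355469), 26.93628692626953)
gold [463 287   1   1   1] [463. 287.] [ 0.56043768 -0.27290462  0.041     ]
gold [460 289   1   2   2] [460.  289.5] [ 0.55453405 -0.26578602  0.041     ]
gold [468 289   1   1   1] [468. 289.] [ 0.5559342  -0.28446899  0.041     ]
gold [462 291   2   1   2] [462.5 291. ] [ 0.55112302 -0.27154359  0.041     ]
gold [467 291   1   1   1] [467. 291.] [ 0.55125674 -0.28203447  0.041     ]
(540, 980, 3)
```

View pics/crop1.png

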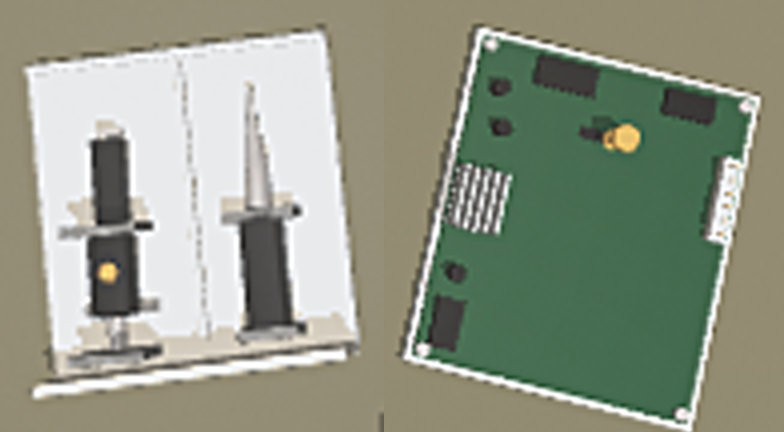

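The crop shows the hook probe with its front plate at about (106,229), rear plate at about (115,353) and nose to the far side. On the board, the post head is at (627,138), towards the right end of the slot. I'll turn these into poses.

```bash
python3 - <<'E'
from h import *
def cr(u,v,z): return atz('top',(u/4.8+195-.5,v/4.8+265-.5),z)[:2]
f=(cr(60,232,.056)+cr(152,226,.056))/2; r=(cr(68,357,.056)+cr(162,350,.056))/2
d=f-r; print('front',f,'rear',r,np.hypot(*d),np.degrees(np.arctan2(d[1],d[0])),'mid',(f+r)/2)
print('nose',cr(107,138,.022),'barrel edges',cr(90,315,.036),cr(136,315,.036),cr(90,238,.036),cr(138,238,.036))
for q in('tray','probe'):
  pass
# refine via mean of mask model: gold head centroid
im=cv2.imread('pics/t1.png')[:,:,::-1].astype(float)
sat=im[...,0]-im[...,2]; m=np.zeros(sat.shape,bool); m[283:296,458:474]=1
w=np.where(m&(sat>60),1.,0); ys,xs=np.mgrid[:480,:640]
print(w.sum(),(w*xs).sum()/w.sum(),(w*ys).sum()/w.sum()); print((sat[284:296,456:474]).astype(int))
print('head',atz('top',(465.4,289.1),.041))
E
```

```text
front [0.49512515 0.29680072] rear [0.43670574 0.29029984] 0.05878000449150797 6.349720670496127 mid [0.46591544 0.29355028]
nose [0.53894417 0.30515766] barrel edges [0.45346706 0.30717119] [0.45375085 0.28493694] [0.49031248 0.30860742] [0.49060958 0.28531793]
48.0 464.1666666666667 289.1458333333333
[[-10  -5  -5  -5  -6  -6 -11 -11 -12 -12 -12 -11 -10 -10 -10 -10 -10 -10]
 [-11  -5  -4  -5  -6  -7  -9 -19 -24 -27 -24 -18 -13 -10  -9 -10 -10 -10]
 [ -8  -5  -6  -7 -11 -14 -18  18  83 108 103   1 -24 -15 -11 -10 -10 -10]
 [  3   3  -2 -10  -6  42  61 133 132 130 134 136  45 -22 -12 -10 -10 -10]
 [  4   4  -2  12  82 103  84 132 124 122 123 131 140 -29 -14 -10 -10 -11]
 [  1   4   1  30 110  70  88 128 123 121 122 128 141 -30 -14 -10  -9 -10]
 [-11  -7 -13  18 113  66  91 127 122 122 123 130 112 -28 -14 -10 -10 -10]
 [-11 -11 -15  -3  87 136  96 125 132 128 131 140  23 -21 -12 -10 -10 -10]
 [-11 -12 -13 -15   0  43  24  18  82 116 114  69 -21 -14 -11 -10  -9 -10]
 [-10 -10 -11 -13 -15 -12 -14 -18 -11   1   1 -11 -16 -11 -11 -11 -11  -9]
 [-10 -10 -10 -11 -11 -12 -11 -13 -14 -15 -16 -14 -12 -11 -10 -10  -9 -10]
 [-10 -10  -9 -10 -10  -9  -9 -11 -10 -11 -11 -10 -10 -10 -10 -10 -10 -10]]
head [ 0.55562441 -0.27839969  0.041     ]
```

>>> apply_moves:
  targets:
    - {"translation": [0, 0, 0], "twist": 0.75, "hand": 0.55}
    - {"translation": [0, 0, 0], "twist": 0.72, "hand": 0.55}
    - {"translation": [0.377, -0.313, 0], "twist": 0, "hand": 0.55}
    - {"translation": [0.377, -0.313, 0], "twist": 0, "hand": 0.55}
    - {"translation": [0.377, -0.313, 0], "twist": 0, "hand": 0.55}
    - {"translation": [0.377, -0.313, 0], "twist": 0, "hand": 0.55}
    - {"translation": [0.377, -0.313, 0], "twist": 0, "hand": 0.55}
    - {"translation": [0.377, -0.313, 0], "twist": 0, "hand": 0.55}

```text
time: 2.15
tool_pos: [0.3657, -0.3901, 0.214]
tool_rot: [0.0, 0.998, 0.057, 0.0]
contact_force: [2.0, 0.2, -0.1]
gripper_width: 0.552
grasp_force: 0.0
```

>>> apply_moves:
  targets:
    - {"translation": [0.377, -0.313, 0], "twist": 0, "hand": 0.55}
    - {"translation": [0.377, -0.313, 0], "twist": 0, "hand": 0.55}
    - {"translation": [0.377, -0.313, 0], "twist": 0, "hand": 0.55}
    - {"translation": [0.377, -0.313, 0], "twist": 0, "hand": 0.55}
    - {"translation": [0.028, -0.497, 0], "twist": 0, "hand": 0.55}
    - {"translation": [0.028, -0.497, 0], "twist": 0, "hand": 0.55}
    - {"translation": [0.028, -0.497, 0], "twist": 0, "hand": 0.55}
    - {"translation": [0.028, -0.497, 0], "twist": 0, "hand": 0.55}

```text
time: 2.95
tool_pos: [0.4884, -0.0494, 0.2139]
tool_rot: [0.0, 0.998, 0.057, 0.0]
contact_force: [-0.3, 0.7, -0.4]
gripper_width: 0.548
grasp_force: 0.0
```

>>> apply_moves:
  targets:
    - {"translation": [0.028, -0.497, 0], "twist": 0, "hand": 0.55}
    - {"translation": [0.028, -0.497, 0], "twist": 0, "hand": 0.55}
    - {"translation": [0.028, -0.497, 0], "twist": 0, "hand": 0.55}
    - {"translation": [0.028, -0.497, 0], "twist": 0, "hand": 0.55}
    - {"translation": [0.028, -0.497, 0], "twist": 0, "hand": 0.55}
    - {"translation": [0.0, -0.4, 0], "twist": 0, "hand": 0.55}
    - {"translation": [0.0, 0, 0], "twist": 0, "hand": 0.55}

```text
time: 3.65
tool_pos: [0.4688, 0.241, 0.2138]
tool_rot: [-0.001, 0.998, 0.06, -0.0]
contact_force: [0.9, 0.4, -0.7]
gripper_width: 0.551
grasp_force: 0.0
```

>>> apply_moves:
  targets:
    - {"translation": [0.032, -0.278, 0], "twist": 0, "hand": 0.55}
    - {"translation": [0.032, -0.278, 0], "twist": 0, "hand": 0.55}
    - {"translation": [0, 0, 0.45], "twist": 0, "hand": 0.55}
    - {"translation": [0, 0, 0.45], "twist": 0, "hand": 0.55}
    - {"translation": [0, 0, 0.2], "twist": 0, "hand": 0.55}
    - {"translation": [0, 0, 0], "twist": 0, "hand": 0.55}

```text
time: 4.25
tool_pos: [0.4671, 0.291, 0.0992]
tool_rot: [0.002, 0.998, 0.057, -0.004]
contact_force: [0.5, -1.0, 0.7]
gripper_width: 0.55
grasp_force: 0.0
```

```bash
python3 - <<'E'
from h import *
im=save('scene','s1.png'); t=grab_frame('top')
a=cv2.resize(im[190:320,390:530],(560,520),interpolation=cv2.INTER_CUBIC)
cv2.imwrite('pics/s1c.png',a[:,:,::-1])
p=np.array([.465,.2965,0]);y=np.radians(6.5)
for l in([33,18,50],[33,-18,50],[-33,18,50],[75,0,16]):
  w=p+[np.cos(y)*l[0]/1e3-np.sin(y)*l[1]/1e3,np.sin(y)*l[0]/1e3+np.cos(y)*l[1]/1e3,.006+l[2]/1e3]
  print(l,((proj('scene',w)-[390,190])*4).round())
print(state()['tool_pos'])
E
```

```text
[33, 18, 50] [374. 282.]
[33, -18, 50] [300. 257.]
[-33, 18, 50] [421. 209.]
[75, 0, 16] [293. 376.]
[0.47041077 0.29256624 0.10431559]
```

View pics/s1c.png

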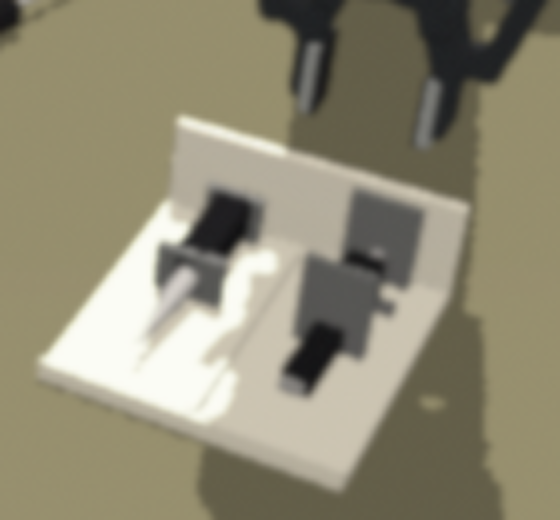

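The probe corners, for example the front plate at (378,277) and (305,255), lie within about 1 px of the predicted pose. I'll shift 6 mm to the left, descend and grip.

>>> apply_moves:
  targets:
    - {"translation": [0, -0.06, 0], "twist": 0, "hand": 0.55}
    - {"translation": [0, 0, 0.25], "twist": 0, "hand": 0.55}
    - {"translation": [0, 0, 0.25], "twist": 0, "hand": 0.55}
    - {"translation": [0, 0, 0.17], "twist": 0, "hand": 0.55}
    - {"translation": [0, 0, 0], "twist": 0, "hand": 0.55}
    - {"translation": [0, 0, 0], "twist": 0, "hand": 0.55}

```text
time: 4.95
tool_pos: [0.4704, 0.2996, 0.0386]
tool_rot: [-0.001, 0.998, 0.057, 0.001]
contact_force: [0.2, -0.5, 0.5]
gripper_width: 0.548
grasp_force: 0.0
```

```bash
python3 - <<'E'
from h import *
s=state();print(s['tool_pos'],s['tool_rot'],s['contact_force'])
E
```

```text
[0.47044242 0.2996091  0.0385705 ] [-5.36412868e-04  9.98378513e-01  5.69078042e-02  1.24830026e-03] [ 0.21741393 -0.45722565  0.48995011]
```

>>> apply_moves:
  targets:
    - {"translation": [0, 0, 0.02], "twist": 0, "hand": 0.55}
    - {"translation": [0, 0, 0], "twist": 0, "hand": 0.1}
    - {"translation": [0, 0, 0], "twist": 0, "hand": 0.1}
    - {"translation": [0, 0, 0], "twist": 0, "hand": 0.1}
    - {"translation": [0, 0, 0], "twist": 0, "hand": 0.1}
    - {"translation": [0, 0, 0], "twist": 0, "hand": 0.1}

```text
time: 5.55
tool_pos: [0.4693, 0.2989, 0.0348]
tool_rot: [-0.0, 0.998, 0.057, 0.0]
contact_force: [0.5, -0.2, -0.2]
gripper_width: 0.105
grasp_force: 0.0
```

```bash
python3 - <<'E'
from h import *
im=save('scene','s2.png')
a=cv2.resize(im[190:320,390:530],(560,520),interpolation=cv2.INTER_CUBIC)
t=grab_frame('top');b=cv2.resize(t[265:355,195:275],None,fx=5.2,fy=5.2)[:,:220*2][:468]
cv2.imwrite('pics/s2c.png',np.hstack([a[:468],b])[:,:800,::-1])
p=np.array([.465,.2965,0]);y=np.radians(6.5)
s=state();print(s['gripper_width'],s['grasp_force'],s['tool_pos'])
E
```

```text
0.0988224898539626 0.0 [0.46920965 0.29886333 0.03467256]
```

View pics/s2c.png

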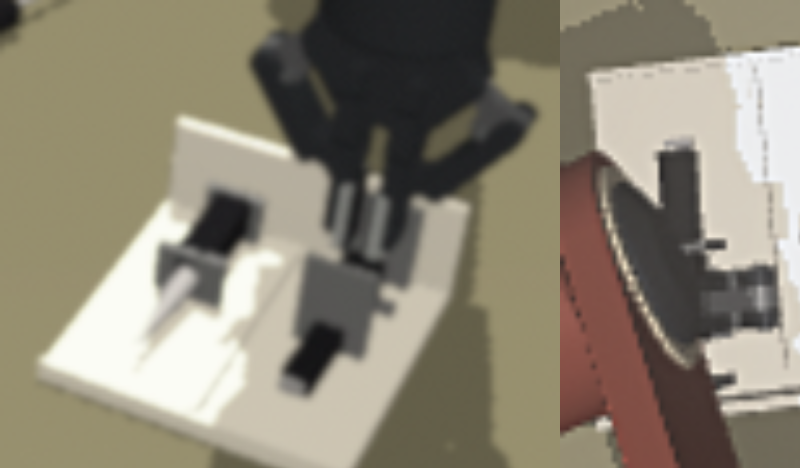

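```bash
python3 - <<'E'
from h import *
P=lambda w:((proj('scene',w)-[390,190])*4).round().tolist()
for z in(.0127,.02,.03,.04): print('tip',z,P([.469,.299,z]))
p=np.array([.465,.2985,0]);y=np.radians(6.5)
for l in([28,10,30],[28,-10,30],[-12,10,30],[-12,-10,30],[-33,0,15],[-33,18,50],[-33,-18,50],[33,-18,0],[33,18,0],[-12,18,6]):
  w=p+[np.cos(y)*l[0]/1e3-np.sin(y)*l[1]/1e3,np.sin(y)*l[0]/1e3+np.cos(y)*l[1]/1e3,.006+l[2]/1e3]
  print(l,P(w))
E
```

```text
tip 0.0127 [349.0, 309.0]
tip 0.02 [351.0, 297.0]
tip 0.03 [354.0, 281.0]
tip 0.04 [357.0, 265.0]
[28, 10, 30] [359.0, 306.0]
[28, -10, 30] [318.0, 292.0]
[-12, 10, 30] [388.0, 261.0]
[-12, -10, 30] [348.0, 247.0]
[-33, 0, 15] [378.0, 256.0]
[-33, 18, 50] [425.0, 211.0]
[-33, -18, 50] [353.0, 188.0]
[33, -18, 0] [290.0, 340.0]
[33, 18, 0] [362.0, 366.0]
[-12, 18, 6] [396.0, 305.0]
```

```bash
python3 - <<'E'
from h import *
for z in(.02,.05,.1,.15,.2): print(z,proj('top',[.469,.299,z]).round(1),proj('scene',[.469,.299,z]).round(1))
im=save('scene','s3.png')
cv2.imwrite('pics/s3c.png',cv2.resize(im[60:300,330:630],None,fx=2.6,fy=2.5,interpolation=cv2.INTER_CUBIC)[:,:,::-1])
s=state();print({k:np.round(v,3) for k,v in s.items()})
E
```

```text
0.02 [218.5 323.1] [477.8 264.4]
0.05 [215.7 323.6] [480.1 252.2]
0.1 [210.9 324.5] [484.2 230.9]
0.15 [205.6 325.5] [488.4 208.3]
0.2 [199.8 326.6] [493.  184.2]
{'time': np.float64(5.7), 'joint_pos': array([0.433, 0.072, 1.91 , 0.   , 1.16 , 1.89 ]), 'joint_vel': array([ 0.001,  0.   , -0.001, -0.   ,  0.001, -0.001]), 'joint_efforts': array([ 1.0000e-03, -3.5444e+01, -3.2274e+01,  0.0000e+00,  0.0000e+00,
        0.0000e+00]), 'tool_pos': array([0.469, 0.299, 0.035]), 'tool_rot': array([ 0.   ,  0.998,  0.057, -0.   ]), 'contact_force': array([-0.236,  0.03 ,  0.692]), 'ft_torque': array([-0.043, -0.   ,  0.002]), 'grasp_force': np.float64(0.0), 'gripper_width': np.float64(0.099)}
```

View pics/s3c.png

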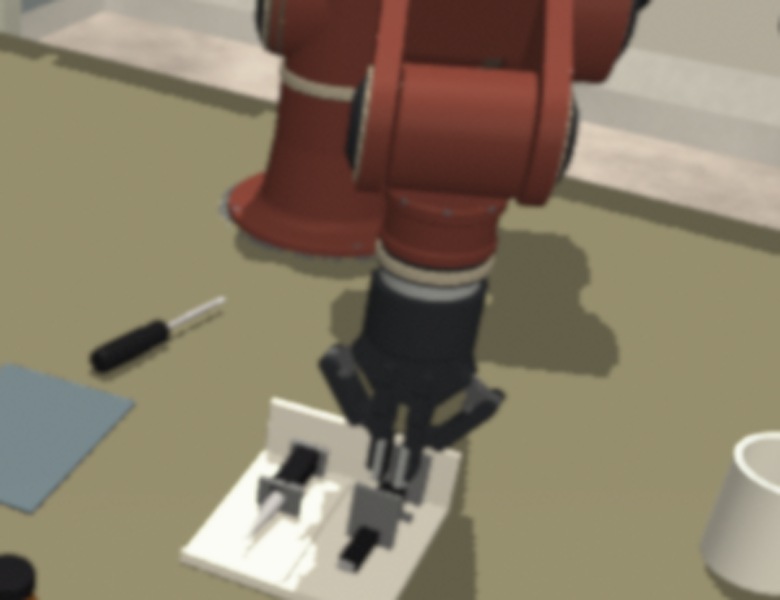

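```bash
python3 - <<'E'
from h import *
def tri(a,b):
    o1,d1=ray('top',a);o2,d2=ray('scene',b)
    A=np.stack([d1,-d2],1);t=np.linalg.lstsq(A,o2-o1,rcond=None)[0]
    p,q=o1+d1*t[0],o2+d2*t[1];return (p+q)/2,np.linalg.norm(p-q)
print(tri((232.5,322.7),(460.8,206)))
t=grab_frame('top');s=grab_frame('scene')
a=cv2.resize(t[290:350,190:260],(560,480),interpolation=cv2.INTER_CUBIC)
cv2.imwrite('pics/t4.png',a[:,:,::-1])
E
```

```text
(array([0.4741986 , 0.24669435, 0.13659605]), np.float64(0.003390407945723449))
```

View pics/t4.png

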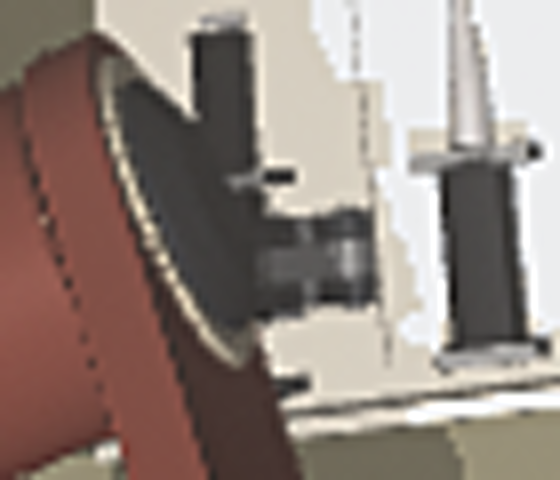

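The top view shows the gripper centred between the probe's plates, at knuckle (350,265), so x and y are right. The scene view puts the fingertips about 35 mm higher than the stated TCP implies, at z ≈ 0.049. They closed above the barrel without touching it. I'll reopen and go lower in guarded steps.

>>> apply_moves:
  targets:
    - {"translation": [0, 0, 0], "twist": 0, "hand": 0.55}
    - {"translation": [0, 0, 0], "twist": 0, "hand": 0.55}
    - {"translation": [0, 0, 0], "twist": 0, "hand": 0.55}
    - {"translation": [0, 0, 0], "twist": 0, "hand": 0.55}
    - {"translation": [0, 0, 0.1], "twist": 0, "hand": 0.55}
    - {"translation": [0, 0, 0.1], "twist": 0, "hand": 0.55}
    - {"translation": [0, 0, 0.0], "twist": 0, "hand": 0.55}

```text
time: 6.5
tool_pos: [0.4674, 0.298, 0.0121]
tool_rot: [0.001, 0.998, 0.057, -0.002]
contact_force: [-0.6, -0.5, -0.5]
gripper_width: 0.549
grasp_force: 0.0
```

>>> apply_moves:
  targets:
    - {"translation": [0, 0, 0.07], "twist": 0, "hand": 0.55}
    - {"translation": [0, 0, 0.0], "twist": 0, "hand": 0.55}
    - {"translation": [0, 0, 0.0], "twist": 0, "hand": 0.55}

```text
time: 6.8
tool_pos: [0.4692, 0.2988, 0.0075]
tool_rot: [0.0, 0.998, 0.057, -0.0]
contact_force: [0.6, 1.2, -0.0]
gripper_width: 0.551
grasp_force: 0.0
```

```bash
python3 - <<'E'
from h import *
im=save('scene','s5.png')
s=state();print({k:np.round(s[k],4) for k in('time','tool_pos','contact_force','gripper_width')})
cv2.imwrite('pics/s5c.png',cv2.resize(im[200:300,420:540],(720,600),interpolation=cv2.INTER_CUBIC)[:,:,::-1])
E
```

```text
{'time': np.float64(6.85), 'tool_pos': array([0.4694, 0.2989, 0.0078]), 'contact_force': array([-0.2119,  0.1349, -0.3241]), 'gripper_width': np.float64(0.5513)}
```

View pics/s5c.png

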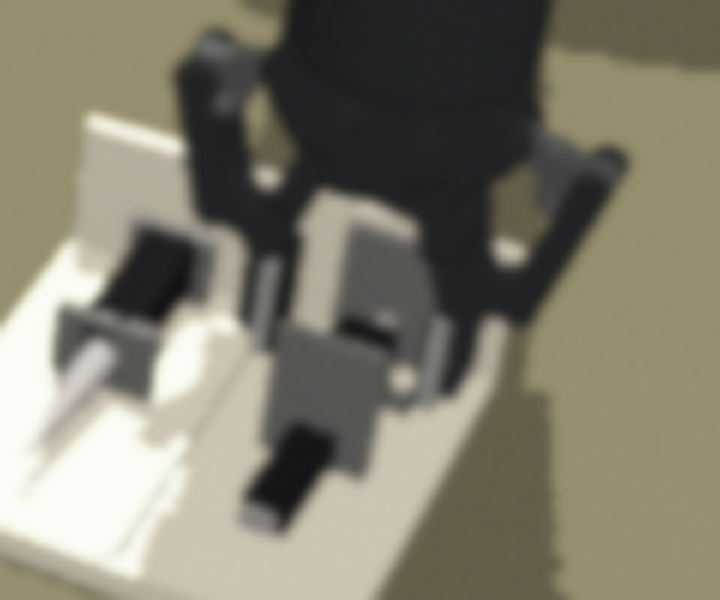

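The fingers now straddle the barrel, with tips at (255,345) and (432,405) and z ≈ 0.03. I'll go 12 mm lower and close.

>>> apply_moves:
  targets:
    - {"translation": [0, 0, 0.06], "twist": 0, "hand": 0.55}
    - {"translation": [0, 0, 0.06], "twist": 0, "hand": 0.55}
    - {"translation": [0, 0, 0.0], "twist": 0, "hand": 0.1}
    - {"translation": [0, 0, 0.0], "twist": 0, "hand": 0.1}
    - {"translation": [0, 0, 0.0], "twist": 0, "hand": 0.1}
    - {"translation": [0, 0, 0.0], "twist": 0, "hand": 0.1}
    - {"translation": [0, 0, 0.0], "twist": 0, "hand": 0.1}

```text
time: 7.55
tool_pos: [0.4692, 0.2988, -0.0044]
tool_rot: [0.0, 0.998, 0.057, -0.0]
contact_force: [-0.6, 0.2, -1.4]
gripper_width: 0.222
grasp_force: 60.1
```

>>> apply_moves:
  targets:
    - {"translation": [0, 0, -0.1], "twist": 0, "hand": 0.1}
    - {"translation": [0, 0, -0.25], "twist": 0, "hand": 0.1}
    - {"translation": [0, 0, -0.35], "twist": 0, "hand": 0.1}
    - {"translation": [0, 0, -0.2], "twist": 0, "hand": 0.1}
    - {"translation": [0.011, 0.21, 0], "twist": 0, "hand": 0.1}
    - {"translation": [0.021, 0.419, 0], "twist": 0, "hand": 0.1}
    - {"translation": [0.021, 0.419, 0], "twist": 0, "hand": 0.1}
    - {"translation": [0.021, 0.419, 0], "twist": 0, "hand": 0.1}

```text
time: 8.35
tool_pos: [0.4935, 0.1528, 0.0868]
tool_rot: [-0.0, 0.998, 0.057, 0.001]
contact_force: [-0.6, -0.1, -0.9]
gripper_width: 0.224
grasp_force: 60.3
```

>>> apply_moves:
  targets:
    - {"translation": [0.021, 0.419, 0], "twist": 0, "hand": 0.1}
    - {"translation": [0.021, 0.419, 0], "twist": 0, "hand": 0.1}
    - {"translation": [0.021, 0.419, 0], "twist": 0, "hand": 0.1}
    - {"translation": [0.011, 0.21, 0], "twist": 0, "hand": 0.1}
    - {"translation": [0, 0, 0], "twist": 0.83, "hand": 0.1}
    - {"translation": [0, 0, 0], "twist": 0.83, "hand": 0.1}
    - {"translation": [0, 0, 0], "twist": 0.83, "hand": 0.1}
    - {"translation": [0, 0, 0], "twist": 0.83, "hand": 0.1}

```text
time: 9.15
tool_pos: [0.5174, 0.0089, 0.0865]
tool_rot: [0.0, 0.994, -0.111, 0.0]
contact_force: [0.3, -0.2, -1.0]
gripper_width: 0.218
grasp_force: 60.2
```

>>> apply_moves:
  targets:
    - {"translation": [0, 0, 0.25], "twist": 0, "hand": 0.1}
    - {"translation": [0, 0, 0.25], "twist": 0, "hand": 0.1}
    - {"translation": [0, 0, 0.2], "twist": 0, "hand": 0.1}
    - {"translation": [0, 0, 0.1], "twist": 0, "hand": 0.1}
    - {"translation": [0, 0, 0], "twist": 0, "hand": 0.1}
    - {"translation": [0, 0, 0], "twist": 0, "hand": 0.1}

```text
time: 9.75
tool_pos: [0.518, 0.009, 0.0067]
tool_rot: [0.0, 0.994, -0.109, 0.001]
contact_force: [0.6, -0.1, -1.4]
gripper_width: 0.222
grasp_force: 60.3
```

```bash
python3 - <<'E'
from h import *
im=save('scene','s6.png')
s=state();print({k:np.round(s[k],4) for k in('time','tool_pos','tool_rot','contact_force','gripper_width')})
E
```

```text
{'time': np.float64(9.8), 'tool_pos': array([0.5184, 0.0089, 0.0072]), 'tool_rot': array([ 0.    ,  0.9941, -0.1089,  0.0012]), 'contact_force': array([ 0.7127, -0.3122, -0.3061]), 'gripper_width': np.float64(0.2182)}
```

>>> apply_moves:
  targets:
    - {"translation": [0, 0, 0.05], "twist": 0, "hand": 0.1}
    - {"translation": [0, 0, 0.05], "twist": 0, "hand": 0.1}
    - {"translation": [0, 0, 0.01], "twist": 0, "hand": 0.1}
    - {"translation": [0, 0, 0], "twist": 0, "hand": 0.1}
    - {"translation": [0, 0, 0], "twist": 0, "hand": 0.1}

```text
time: 10.3
tool_pos: [0.5172, 0.0091, -0.0053]
tool_rot: [0.0, 0.994, -0.109, -0.0]
contact_force: [0.9, 0.1, -1.7]
gripper_width: 0.22
grasp_force: 60.3
```

>>> apply_moves:
  targets:
    - {"translation": [0, 0, 0.01], "twist": 0, "hand": 0.1}
    - {"translation": [0, 0, 0], "twist": 0, "hand": 0.1}

```text
time: 10.5
tool_pos: [0.5172, 0.0091, -0.0063]
tool_rot: [-0.0, 0.994, -0.109, -0.0]
contact_force: [0.1, -0.8, -2.3]
gripper_width: 0.224
grasp_force: 60.3
```

>>> apply_moves:
  targets:
    - {"translation": [0, 0, 0.01], "twist": 0, "hand": 0.1}
    - {"translation": [0, 0, 0], "twist": 0, "hand": 0.1}

```text
time: 10.7
tool_pos: [0.5174, 0.009, -0.0066]
tool_rot: [0.0, 0.994, -0.109, -0.0]
contact_force: [-2.9, -0.7, 4.4]
gripper_width: 0.22
grasp_force: 61.0
```

>>> apply_moves:
  targets:
    - {"translation": [0, 0, 0], "twist": 0, "hand": 0.35}
    - {"translation": [0, 0, 0], "twist": 0, "hand": 0.55}
    - {"translation": [0, 0, 0], "twist": 0, "hand": 0.55}
    - {"translation": [0, 0, -0.1], "twist": 0, "hand": 0.55}
    - {"translation": [0, 0, -0.3], "twist": 0, "hand": 0.55}
    - {"translation": [0, 0, -0.5], "twist": 0, "hand": 0.8}
    - {"translation": [0, 0, -0.2], "twist": 0, "hand": 1}
    - {"translation": [0, 0.0, 0], "twist": -0.97, "hand": 1}

```text
time: 11.5
tool_pos: [0.5208, 0.0086, 0.1087]
tool_rot: [0.0, 0.998, -0.059, 0.005]
contact_force: [-0.0, -1.0, -0.8]
gripper_width: 0.999
grasp_force: 0.0
```

>>> apply_moves:
  targets:
    - {"translation": [0, 0, 0], "twist": -0.99, "hand": 1}
    - {"translation": [0, 0, 0], "twist": -0.99, "hand": 1}
    - {"translation": [0, 0, 0], "twist": -0.99, "hand": 1}
    - {"translation": [0, 0, 0], "twist": -0.99, "hand": 1}
    - {"translation": [0, 0, 0], "twist": -0.99, "hand": 1}
    - {"translation": [0, 0, 0], "twist": -0.99, "hand": 1}
    - {"translation": [0, 0, 0], "twist": -0.99, "hand": 1}
    - {"translation": [0, 0, 0], "twist": -0.99, "hand": 1}

```text
time: 12.3
tool_pos: [0.5175, 0.009, 0.1035]
tool_rot: [0.0, 0.944, 0.331, 0.0]
contact_force: [-0.7, 0.2, 0.7]
gripper_width: 1.0
grasp_force: 0.0
```

>>> apply_moves:
  targets:
    - {"translation": [0, 0, 0], "twist": -0.99, "hand": 1}
    - {"translation": [0, 0, 0], "twist": -0.99, "hand": 1}
    - {"translation": [0, 0, 0], "twist": -0.99, "hand": 1}
    - {"translation": [0, 0, 0], "twist": -0.99, "hand": 1}
    - {"translation": [0, 0, 0], "twist": -0.99, "hand": 1}
    - {"translation": [0, 0, 0], "twist": -0.99, "hand": 1}
    - {"translation": [0, 0, 0], "twist": -0.88, "hand": 1}
    - {"translation": [0, 0, 0], "twist": 0, "hand": 1}

```text
time: 13.1
tool_pos: [0.5174, 0.009, 0.1034]
tool_rot: [0.0, 0.78, 0.626, 0.0]
contact_force: [-0.6, 0.2, 0.1]
gripper_width: 0.996
grasp_force: 0.0
```

```bash
python3 - <<'E'
from h import *
im=save('scene','s7.png');grab_frame('top')
s=state();print({k:np.round(s[k],4) for k in('time','tool_pos','tool_rot','contact_force','gripper_width')})
q=s['tool_rot'];print(np.degrees(2*np.arctan2(q[2],q[1])))
print([(np.round(r['point'],3),r['score']) for r in recognise('scene','probe')])
cv2.imwrite('pics/s7c.png',cv2.resize(im[150:270,260:420],(800,600),interpolation=cv2.INTER_CUBIC)[:,:,::-1])
y=np.radians(-12.5);p=np.array([.5174,.009,.004])-[.004*np.cos(y),.004*np.sin(y),0]
for l in([33,18,50],[33,-18,50],[-33,18,50],[-33,-18,50],[75,0,16]):
  w=p+np.array([np.cos(y)*l[0]-np.sin(y)*l[1],np.sin(y)*l[0]+np.cos(y)*l[1],l[2]])/1e3
  print(l,((proj('scene',w)-[260,150])*5).round())
E
```

```text
{'time': np.float64(13.2), 'tool_pos': array([0.5174, 0.009 , 0.1032]), 'tool_rot': array([2.000e-04, 7.804e-01, 6.253e-01, 2.000e-04]), 'contact_force': array([-0.284 , -0.5618, -0.1747]), 'gripper_width': np.float64(0.9998)}
77.40695934325188
[(array([0.536, 0.015, 0.022]), 0.81), (array([0.486, 0.27 , 0.004]), 0.74), (array([0.667, 0.433, 0.015]), 0.7)]
[33, 18, 50] [397. 343.]
[33, -18, 50] [344. 306.]
[-33, 18, 50] [517. 287.]
[-33, -18, 50] [463. 253.]
[75, 0, 16] [293. 427.]
```

View pics/s7c.png

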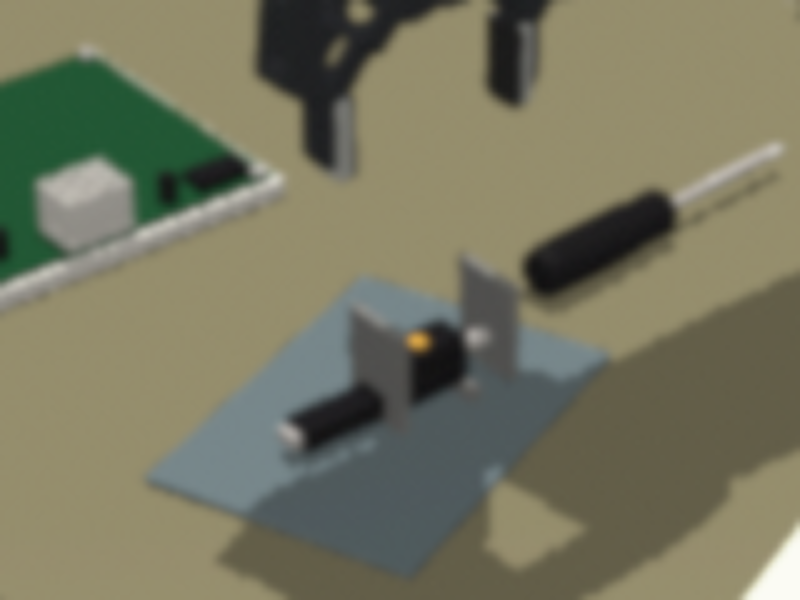

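The picture shows the probe upright on the mat, nose at (290,435), plates at (380,330) and (490,290), matching the prediction. The fingers are above it, tips at (343,178) and (522,103). I'll check the tip height from these.

```bash
python3 - <<'E'
from h import *
y=np.radians(-12.5);X=np.array([np.cos(y),np.sin(y),0]);Y=np.array([-np.sin(y),np.cos(y),0])
t=np.array([.5174,.009,.1032])
for z in(.10,.12,.13,.14,.15):
  for s,h in((1,.0445),(-1,.0445)):
    w=t+s*h*X+.011*Y; w[2]=z; print(z,s,((proj('scene',w)-[260,150])*5).round())
E
```

```text
0.1 1 [356. 255.]
0.1 -1 [522. 183.]
0.12 1 [355. 213.]
0.12 -1 [523. 141.]
0.13 1 [354. 192.]
0.13 -1 [523. 120.]
0.14 1 [354. 170.]
0.14 -1 [524.  99.]
0.15 1 [354. 148.]
0.15 -1 [524.  78.]
```

>>> apply_moves:
  targets:
    - {"translation": [0, -0.045, 0], "twist": 0, "hand": 1}
    - {"translation": [0, 0, 0.35], "twist": 0, "hand": 1}
    - {"translation": [0, 0, 0.3], "twist": 0, "hand": 1}
    - {"translation": [0, 0, 0.2], "twist": 0, "hand": 1}
    - {"translation": [0, 0, 0.1], "twist": 0, "hand": 1}
    - {"translation": [0, 0, 0.08], "twist": 0, "hand": 1}
    - {"translation": [0, 0, 0], "twist": 0, "hand": 1}
    - {"translation": [0, 0, 0], "twist": 0, "hand": 1}

```text
time: 14.05
tool_pos: [0.5137, 0.0099, 0.0007]
tool_rot: [0.001, 0.78, 0.626, 0.001]
contact_force: [0.4, -0.4, 0.1]
gripper_width: 1.002
grasp_force: 0.0
```

```bash
python3 - <<'E'
from h import *
im=save('scene','s8.png')
s=state();print({k:np.round(s[k],4) for k in('time','tool_pos','tool_rot','contact_force','gripper_width')})
E
```

```text
{'time': np.float64(14.1), 'tool_pos': array([0.5139, 0.0099, 0.001 ]), 'tool_rot': array([0.0008, 0.7798, 0.626 , 0.0008]), 'contact_force': array([-0.525 ,  1.3158,  0.2629]), 'gripper_width': np.float64(0.9987)}
```

>>> apply_moves:
  targets:
    - {"translation": [0, 0, 0], "twist": 0, "hand": 0.85}
    - {"translation": [0, 0, 0], "twist": 0, "hand": 0.78}
    - {"translation": [0, 0, 0], "twist": 0, "hand": 0.72}
    - {"translation": [0, 0, 0], "twist": 0, "hand": 0.66}
    - {"translation": [0, 0, 0], "twist": 0, "hand": 0.6}
    - {"translation": [0, 0, 0], "twist": 0, "hand": 0.5}
    - {"translation": [0, 0, 0], "twist": 0, "hand": 0.5}
    - {"translation": [0, 0, 0], "twist": 0, "hand": 0.5}

```text
time: 14.9
tool_pos: [0.5174, 0.0092, 0.0038]
tool_rot: [0.003, 0.78, 0.626, 0.003]
contact_force: [2.0, -0.7, 12.6]
gripper_width: 0.62
grasp_force: 63.1
```

>>> apply_moves:
  targets:
    - {"translation": [0, 0, -0.03], "twist": 0, "hand": 0.5}
    - {"translation": [0, 0, 0], "twist": 0, "hand": 0.5}
    - {"translation": [0, 0, 0], "twist": 0, "hand": 0.5}

```text
time: 15.2
tool_pos: [0.5137, 0.0099, 0.0039]
tool_rot: [0.001, 0.78, 0.626, 0.001]
contact_force: [-0.4, 0.1, 7.8]
gripper_width: 0.615
grasp_force: 65.7
```

```bash
python3 - <<'E'
from h import *
s=state();print({k:np.round(s[k],4) for k in('time','tool_pos','tool_rot','contact_force','gripper_width','grasp_force')})
E
```

```text
{'time': np.float64(15.2), 'tool_pos': array([0.5137, 0.0099, 0.0039]), 'tool_rot': array([6.000e-04, 7.798e-01, 6.260e-01, 5.000e-04]), 'contact_force': array([-0.4192,  0.0588,  7.8159]), 'gripper_width': np.float64(0.6149), 'grasp_force': np.float64(65.7401)}
```

>>> apply_moves:
  targets:
    - {"translation": [0, 0, -0.1], "twist": 0, "hand": 0.5}
    - {"translation": [0, 0, -0.25], "twist": 0, "hand": 0.5}
    - {"translation": [0, 0, -0.3], "twist": 0, "hand": 0.5}
    - {"translation": [0, 0, -0.2], "twist": 0, "hand": 0.5}
    - {"translation": [-0.2, 0.02, 0], "twist": 0, "hand": 0.5}
    - {"translation": [-0.372, 0.035, 0], "twist": 0, "hand": 0.5}
    - {"translation": [-0.372, 0.035, 0], "twist": 0, "hand": 0.5}
    - {"translation": [-0.372, 0.035, 0], "twist": 0, "hand": 0.5}

```text
time: 16.0
tool_pos: [0.4953, -0.1218, 0.087]
tool_rot: [-0.001, 0.78, 0.626, -0.0]
contact_force: [1.2, 0.1, -1.9]
gripper_width: 0.619
grasp_force: 63.2
```

>>> apply_moves:
  targets:
    - {"translation": [-0.372, 0.035, 0], "twist": 0, "hand": 0.5}
    - {"translation": [-0.372, 0.035, 0], "twist": 0, "hand": 0.5}
    - {"translation": [-0.372, 0.035, 0], "twist": 0, "hand": 0.5}
    - {"translation": [-0.372, 0.035, 0], "twist": 0, "hand": 0.5}
    - {"translation": [-0.172, 0.015, 0], "twist": 0, "hand": 0.5}
    - {"translation": [0, 0, 0.2], "twist": 0, "hand": 0.5}
    - {"translation": [0, 0, 0], "twist": 0, "hand": 0.5}
    - {"translation": [0, 0, 0], "twist": 0, "hand": 0.5}

```text
time: 16.8
tool_pos: [0.475, -0.2852, 0.0667]
tool_rot: [-0.002, 0.78, 0.626, -0.0]
contact_force: [0.0, 0.2, -0.9]
gripper_width: 0.621
grasp_force: 63.3
```

```bash
python3 - <<'E'
from h import *
im=save('scene','s9.png');t=save('top','t9.png')
s=state();print({k:np.round(s[k],4) for k in('time','tool_pos','tool_rot','contact_force','gripper_width','grasp_force')})
a=cv2.resize(im[130:220,190:320],None,fx=6.1,fy=6.6,interpolation=cv2.INTER_CUBIC)
a=cv2.resize(im[140:230,195:305],(440,600),fx=0,fy=0) if 0 else cv2.resize(im[125:225,190:300],(440,400),interpolation=cv2.INTER_CUBIC)
b=cv2.resize(t[260:360,410:500],(360,400),interpolation=cv2.INTER_CUBIC)
cv2.imwrite('pics/x9.png',np.hstack([a,b])[:,:,::-1])
X=np.array([.9763,-.2164,0]);Y=np.array([.2164,.9763,0]);T=s['tool_pos'].copy();T[2]=T[2]-.0035+.004
o=T-.0055*X
for l in([75,0,16],[75,0,4],[91,-6.5,10],[91,5,10],[33,18,50],[33,-18,50]):
  w=o+(l[0]*X+l[1]*Y)/1e3; w[2]=o[2]-0+l[2]/1e3; print(l,((proj('scene',w)-[190,125])*4).round(),((proj('top',w)-[410,260])*4).round()+[440,0])
for z in(.012,.041): print('post',z,((proj('scene',[.5556,-.2784,z])-[190,125])*4).round(),((proj('top',[.5556,-.2784,z])-[410,260])*4).round()+[440,0])
E
```

```text
{'time': np.float64(16.9), 'tool_pos': array([ 0.4761, -0.2859,  0.0681]), 'tool_rot': array([-0.000e+00,  7.795e-01,  6.264e-01,  1.000e-04]), 'contact_force': array([ 0.0198, -0.1526, -0.8784]), 'gripper_width': np.float64(0.6198), 'grasp_force': np.float64(63.2533)}
[75, 0, 16] [180. 139.] [724. 136.]
[75, 0, 4] [182. 157.] [718. 136.]
[91, -6.5, 10] [152. 152.] [738. 111.]
[91, 5, 10] [161. 160.] [718. 106.]
[33, 18, 50] [250.  77.] [697. 203.]
[33, -18, 50] [219.  56.] [762. 218.]
post 0.012 [206. 264.] [648. 118.]
post 0.041 [200. 223.] [662. 116.]
```

View pics/x9.png

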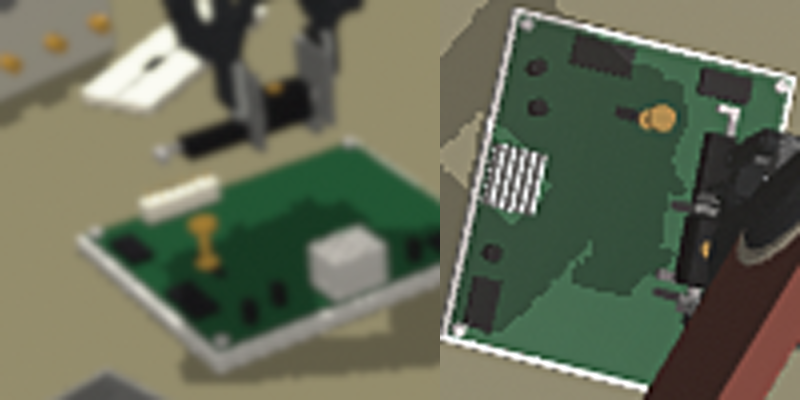

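The left half shows the probe held level, with nose end at (182,145) and post head at (203,222). The right half shows the open hook at (732,108), the nose end at (719,135) and the post head at (658,118). Both match the prediction to 1–2 mm, so I'll descend beside the post.

>>> apply_moves:
  targets:
    - {"translation": [0, -0.008, 0], "twist": 0, "hand": 0.5}
    - {"translation": [0, 0, 0.2], "twist": 0, "hand": 0.5}
    - {"translation": [0, 0, 0.2], "twist": 0, "hand": 0.5}
    - {"translation": [0, 0, 0.1], "twist": 0, "hand": 0.5}
    - {"translation": [0, 0, 0.02], "twist": 0, "hand": 0.5}
    - {"translation": [0, 0, 0], "twist": 0, "hand": 0.5}
    - {"translation": [0, 0, 0], "twist": 0, "hand": 0.5}

```text
time: 17.6
tool_pos: [0.4759, -0.287, 0.0169]
tool_rot: [0.001, 0.78, 0.626, 0.0]
contact_force: [-0.5, 0.4, 0.1]
gripper_width: 0.62
grasp_force: 63.3
```

>>> apply_moves:
  targets:
    - {"translation": [0, 0, 0.01], "twist": 0, "hand": 0.5}
    - {"translation": [0, 0, 0], "twist": 0, "hand": 0.5}
    - {"translation": [0, 0, 0], "twist": 0, "hand": 0.5}

```text
time: 17.9
tool_pos: [0.4753, -0.2866, 0.0151]
tool_rot: [0.0, 0.78, 0.626, 0.0]
contact_force: [-0.6, 0.2, -1.6]
gripper_width: 0.619
grasp_force: 63.3
```

>>> apply_moves:
  targets:
    - {"translation": [0.05, 0, 0], "twist": 0, "hand": 0.5}
    - {"translation": [0.05, 0, 0], "twist": 0, "hand": 0.5}
    - {"translation": [0.04, 0, 0], "twist": 0, "hand": 0.5}
    - {"translation": [0, 0, 0], "twist": 0, "hand": 0.5}
    - {"translation": [0, 0, 0], "twist": 0, "hand": 0.5}

```text
time: 18.4
tool_pos: [0.4781, -0.2725, 0.0147]
tool_rot: [-0.0, 0.78, 0.626, -0.0]
contact_force: [-0.6, 0.4, -1.5]
gripper_width: 0.622
grasp_force: 63.3
```

>>> apply_moves:
  targets:
    - {"translation": [0.02, 0, 0], "twist": 0, "hand": 0.5}
    - {"translation": [0, 0, 0], "twist": 0, "hand": 0.5}

```text
time: 18.6
tool_pos: [0.4785, -0.2707, 0.0147]
tool_rot: [-0.0, 0.78, 0.626, 0.0]
contact_force: [-0.9, -0.5, -0.8]
gripper_width: 0.618
grasp_force: 63.3
```

>>> apply_moves:
  targets:
    - {"translation": [0.02, 0, 0], "twist": 0, "hand": 0.5}
    - {"translation": [0, 0, 0], "twist": 0, "hand": 0.5}

```text
time: 18.8
tool_pos: [0.4789, -0.2687, 0.0147]
tool_rot: [-0.0, 0.78, 0.626, 0.0]
contact_force: [-0.4, -0.3, -0.5]
gripper_width: 0.616
grasp_force: 63.3
```

>>> apply_moves:
  targets:
    - {"translation": [0.02, 0, 0], "twist": 0, "hand": 0.5}
    - {"translation": [0, 0, 0], "twist": 0, "hand": 0.5}

```text
time: 19.0
tool_pos: [0.4794, -0.2667, 0.0147]
tool_rot: [-0.0, 0.78, 0.626, 0.0]
contact_force: [-0.7, 0.4, -1.2]
gripper_width: 0.62
grasp_force: 63.3
```

>>> apply_moves:
  targets:
    - {"translation": [0.02, 0, 0], "twist": 0, "hand": 0.5}
    - {"translation": [0, 0, 0], "twist": 0, "hand": 0.5}

```text
time: 19.2
tool_pos: [0.4798, -0.2647, 0.0147]
tool_rot: [-0.0, 0.78, 0.626, 0.0]
contact_force: [0.4, -0.1, -1.8]
gripper_width: 0.614
grasp_force: 63.3
```

>>> apply_moves:
  targets:
    - {"translation": [0.015, 0, 0], "twist": 0, "hand": 0.5}
    - {"translation": [0, 0, 0], "twist": 0, "hand": 0.5}

```text
time: 19.4
tool_pos: [0.4802, -0.2633, 0.0147]
tool_rot: [-0.0, 0.78, 0.626, 0.0]
contact_force: [-0.5, -0.4, -0.8]
gripper_width: 0.614
grasp_force: 63.3
```

>>> apply_moves:
  targets:
    - {"translation": [0.01, 0, 0], "twist": 0, "hand": 0.5}
    - {"translation": [0, 0, 0], "twist": 0, "hand": 0.5}

```text
time: 19.6
tool_pos: [0.4804, -0.2624, 0.0147]
tool_rot: [-0.0, 0.78, 0.626, 0.0]
contact_force: [0.1, 0.2, -1.3]
gripper_width: 0.623
grasp_force: 63.3
```

>>> apply_moves:
  targets:
    - {"translation": [0.01, 0, 0], "twist": 0, "hand": 0.5}
    - {"translation": [0, 0, 0], "twist": 0, "hand": 0.5}

```text
time: 19.8
tool_pos: [0.4805, -0.2618, 0.0147]
tool_rot: [0.0, 0.78, 0.626, -0.0]
contact_force: [-0.8, -1.8, -1.0]
gripper_width: 0.617
grasp_force: 63.1
```

>>> apply_moves:
  targets:
    - {"translation": [0.01, 0, 0], "twist": 0, "hand": 0.5}
    - {"translation": [0, 0, 0], "twist": 0, "hand": 0.5}

```text
time: 20.0
tool_pos: [0.4807, -0.2613, 0.0148]
tool_rot: [0.001, 0.78, 0.626, -0.001]
contact_force: [-0.9, -5.0, -1.3]
gripper_width: 0.622
grasp_force: 63.0
```

>>> apply_moves:
  targets:
    - {"translation": [0.01, 0, 0], "twist": 0, "hand": 0.5}
    - {"translation": [0, 0, 0], "twist": 0, "hand": 0.5}

```text
time: 20.2
tool_pos: [0.4808, -0.261, 0.0148]
tool_rot: [0.001, 0.78, 0.626, -0.001]
contact_force: [-1.9, -7.2, -2.7]
gripper_width: 0.614
grasp_force: 63.2
```

>>> apply_moves:
  targets:
    - {"translation": [-0.018, 0, 0], "twist": 0, "hand": 0.5}
    - {"translation": [0, 0, 0.02], "twist": 0, "hand": 0.5}
    - {"translation": [0, 0, 0], "twist": 0, "hand": 0.5}

```text
time: 20.5
tool_pos: [0.4808, -0.2616, 0.0128]
tool_rot: [0.0, 0.78, 0.626, 0.0]
contact_force: [-0.7, -3.4, -1.1]
gripper_width: 0.62
grasp_force: 63.8
```

>>> apply_moves:
  targets:
    - {"translation": [0, 0, 0.007], "twist": 0, "hand": 0.5}
    - {"translation": [0, 0, 0], "twist": 0, "hand": 0.5}

```text
time: 20.7
tool_pos: [0.4809, -0.2615, 0.0122]
tool_rot: [0.0, 0.78, 0.626, 0.0]
contact_force: [-0.1, -3.2, 0.1]
gripper_width: 0.621
grasp_force: 64.3
```

>>> apply_moves:
  targets:
    - {"translation": [-0.008, 0, 0], "twist": 0, "hand": 0.5}
    - {"translation": [0, 0, 0.005], "twist": 0, "hand": 0.5}
    - {"translation": [0, 0, 0], "twist": 0, "hand": 0.5}

```text
time: 21.0
tool_pos: [0.4807, -0.2619, 0.0119]
tool_rot: [-0.0, 0.78, 0.626, 0.0]
contact_force: [-1.1, -0.4, 3.0]
gripper_width: 0.62
grasp_force: 65.5
```

>>> apply_moves:
  targets:
    - {"translation": [0, 0, 0.002], "twist": 0, "hand": 0.64}
    - {"translation": [0, 0, 0.004], "twist": 0, "hand": 0.67}
    - {"translation": [0, 0, 0.004], "twist": 0, "hand": 0.7}
    - {"translation": [0, 0, 0.003], "twist": 0, "hand": 0.73}

```text
time: 21.4
tool_pos: [0.4797, -0.2615, 0.0095]
tool_rot: [-0.001, 0.78, 0.626, -0.0]
contact_force: [-2.1, -0.3, -0.1]
gripper_width: 0.728
grasp_force: 1.1
```

>>> apply_moves:
  targets:
    - {"translation": [0, 0, 0], "twist": 0, "hand": 0.76}
    - {"translation": [0, 0, 0], "twist": 0, "hand": 0.8}
    - {"translation": [0, 0, 0], "twist": 0, "hand": 0.9}
    - {"translation": [0, 0, 0], "twist": 0, "hand": 1}
    - {"translation": [0, 0, 0], "twist": 0, "hand": 1}
    - {"translation": [0, 0, 0], "twist": 0, "hand": 1}

```text
time: 22.0
tool_pos: [0.4805, -0.2621, 0.0103]
tool_rot: [0.0, 0.78, 0.626, 0.0]
contact_force: [-0.6, -0.3, 0.1]
gripper_width: 1.0
grasp_force: 0.0
```

>>> apply_moves:
  targets:
    - {"translation": [0, 0, -0.05], "twist": 0, "hand": 1}
    - {"translation": [0, 0, -0.2], "twist": 0, "hand": 1}
    - {"translation": [0, 0, -0.35], "twist": 0, "hand": 1}
    - {"translation": [0, 0, -0.45], "twist": 0, "hand": 1}
    - {"translation": [0, -0.45, -0.1], "twist": 0, "hand": 1}
    - {"translation": [0.2, -0.4, 0], "twist": 0, "hand": 1}
    - {"translation": [0.4, 0, 0], "twist": 0, "hand": 1}
    - {"translation": [0.4, 0, 0], "twist": 0, "hand": 1}

```text
time: 22.8
tool_pos: [0.4183, -0.1455, 0.1257]
tool_rot: [0.001, 0.781, 0.625, 0.0]
contact_force: [1.2, 0.7, -0.6]
gripper_width: 1.0
grasp_force: 0.0
```

>>> apply_moves:
  targets:
    - {"translation": [0.4, 0, 0], "twist": 0, "hand": 1}
    - {"translation": [0.4, 0, 0], "twist": 0, "hand": 1}
    - {"translation": [0.4, 0, 0], "twist": 0, "hand": 1}
    - {"translation": [0.4, 0, 0], "twist": 0, "hand": 1}
    - {"translation": [0, 0, 0], "twist": 0, "hand": 1}

```text
time: 23.3
tool_pos: [0.4541, 0.0138, 0.1257]
tool_rot: [-0.0, 0.778, 0.628, 0.001]
contact_force: [0.7, -1.1, 0.1]
gripper_width: 0.996
grasp_force: 0.0
```

```bash
python3 - <<'E'
from h import *
X=np.array([.9763,-.2164,0]);Y=np.array([.2164,.9763,0]);post=np.array([.5551,-.2785,0])
o=post-.078*X; o[2]=.012
s=state();print(s['time'],s['tool_pos'],s['contact_force'])
def W(l): return o+(l[0]*X+l[1]*Y)/1e3+np.array([0,0,l[2]/1e3])
for cam in('scene','top'):
  im=save(cam,f'{cam}_end.png')
  exp=np.zeros((480,640),np.uint8)
  for b in([-29,-24,-18,18,0,50],[28,33,-18,18,0,50],[-12,28,-10,10,4,30],[28,75,-8,8,4,16]):
    pts=np.array([proj(cam,W((x,y,z))) for x in b[:2] for y in b[2:4] for z in b[4:]],np.float32)
    cv2.fillConvexPoly(exp,cv2.convexHull(pts).round().astype(np.int32),1)
  e=exp.astype(bool)
  for r in regions_of(cam,'probe'):
    m=r['pixels']; c=np.argwhere(m).mean(0); print(cam,round(r['score'],2),m.sum(),e.sum(),'iou',round((m&e).sum()/(m|e).sum(),3),'cent',c.round(1),np.argwhere(e).mean(0).round(1))
    if (m&e).sum()>50:
      best=max(((np.roll(e,(dy,dx),(0,1))&m).sum()/(np.roll(e,(dy,dx),(0,1))|m).sum(),dy,dx) for dy in range(-4,5) for dx in range(-4,5)); print('best shift',best)
  a=cv2.cvtColor(im,cv2.COLOR_RGB2HSV)
  print('post head px',proj(cam,post+[0,0,.041]))
E
```

```text
23.3 [0.45408343 0.01379507 0.1257441 ] [ 0.7076533  -1.06550664  0.05522981]
scene 0.97 1287 699 iou 0.0 cent [359.  498.5] [174.7 264. ]
scene 0.79 535 699 iou 0.755 cent [174.3 264. ] [174.7 264. ]
best shift (np.float64(0.7553342816500711), 0, 0)
post head px [240.10790776 180.55314259]
top 0.93 361 529 iou 0.615 cent [313.2 458.4] [313.6 459.3]
best shift (np.float64(0.6270566727605119), -1, -1)
top 0.77 577 529 iou 0.0 cent [240.8 166.2] [313.6 459.3]
top 0.36 5851 529 iou 0.014 cent [311.7 453.6] [313.6 459.3]
best shift (np.float64(0.046587926509186355), 4, 4)
post head px [465.44787814 289.32619246]
```

```bash
python3 -c "
from plant import job_done;print(job_done())"
```

```text
the job is handed in; nothing more can be done
None
```

The job is handed in at about 23 s of the 58 s limit. The probe was set upright on the mat, squeezed open, hooked onto the post and left standing on the board; the final camera masks and the fall in grip force fit a hooked post, but I had no picture views left to look at it directly.

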